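# Check a one-way hub both ways

### The arm

A 6-joint arm with a two-finger parallel gripper is mounted at the origin on the work surface. World frame = base frame: x ahead of the robot, y to its left, z up, the work surface at z = 0. Lengths are in m, angles in degrees, forces in N, time in s.
With the tool pointing down it reaches from about 0.275 to 0.825 m from the base axis. Payload 4.9 kg.
Tool frame: the origin (TCP) lies on the centre line of the jaws, within the pads' length; the fingertips stand 11 mm ahead of it and the grasp point (between the pads) lies 8 mm behind it; z points along the fingers, y is the line along which they close (so a half turn about z gives the same grasp; the last joint's range is limited). The gripper opens to 85 mm and grips with 20 to 120 N. Pads are 22 mm wide; open, the fingers measure 114 mm over their backs; the gripper's body (76 mm by 85 mm) begins 54 mm behind the grasp point. The pads swing forward as they close: fully open they stand 13 mm farther back than shut.
Start: joints at [66.108, 18.69, -11.035, 60.275, 0, 82.311], TCP at [0.153, 0.528, 0.242] pointing down, gripper open.
Joint ranges: [-152.03, 152.03], [-55.5, 102.48], [-74.3, 77.21], [-110.64, 120.58], [-84.22, 78.4], [-180, 180]. Speed limits (degrees/s): [147.25, 147.25, 180, 180, 180, 180].

### API

Orientations are given as [roll, pitch, yaw] about the fixed x, y, z axes, in that order (R = Rz(yaw) Ry(pitch) Rx(roll)).
In Python, from plant import env, imaging gives the robot as it stands.
- The arm moves only by the tool move_arm, never from a script. Its argument "targets" is a list of rows, each an object of numbers: "dx", "dy", "dz": the shift along the tool's x, y, z in m; "spin": the turn about the tool's z in degrees; "grip": the opening, from 0 (shut) to 1 (fully open). In form: [{"dx": .., "dy": .., "dz": .., "spin": .., "grip": ..}, ...]. A call has 1 to 20 rows; each row is the pose to reach, as a shift and turn from the pose commanded when the call began, along the tool's axes at that moment; what a row does not reach only later rows make up. A row lasts 1/8 s, in which the tool goes at most 62.5 mm and 10.7 degrees, less where a joint would pass 70% of its speed; a pose out of reach is approached as far as the arm can. A call with a gripper value outside its range is refused whole. The fingers move at their own pace and stop on an object; the grip force is fixed at half the most. Time passes only in rows, so rows that repeat a pose let the fingers close. It gives the time, the measured TCP pose, the force, the opening and the grip force at its end, in the units of the state.
- env.get_state(): the state, without advancing time (a new reading comes with each control period).
- imaging.camera(name): name is "scene" or "top" or "wrist"; returns a dict with "pixels" (384x512x3 uint8, red, green, blue), "intrinsics" (3x3 intrinsics, pixels), "k1" (the pictures are not rectified: a ray, as slopes to the right and down, at radius r is drawn at 1 + k1 r^2 times it, then the intrinsics apply), "origin" and "attitude" of the camera in the world. Camera axes: x right, y up, looking along -z (the intrinsics and any distortion apply to the point x, -y, -z); pixel columns grow to the right and rows downward; lengths in m; the calibration is good to about 2 mm. A picture is of the moment at which its call begins. There is no depth.
- env.job_done(): hands the job in; it is judged then, once.
The state is a dict: "clock": time; "joint_positions": joint angles; "qvel": joint speeds; "effort": joint torques, N m; "position": TCP position; "tool_rot": TCP orientation; "contact_force": force on the tool from outside, world axes, zero at the start; "ft_torque": the same for the moment, N m; "grip_width": finger opening in m; "grasp_force": force on a finger pad.
Only numpy, scipy, OpenCV 4.12 (cv2) and the standard library are available. Lean on these libraries where they do the work, as an engineer would, in place of code of your own. Each camera call takes 0.05 s, during which the arm holds its last target. There are 200 camera calls.

### The job

Check the one-way hub on the tester with the blue grip bar. First turn the blue bar clockwise (seen from above) by at least an eighth of a turn, which should spin loose and leave the red pointer standing; then turn it back anticlockwise so that the hub grips and carries the red pointer into the green sector, and leave it there. The pointer cannot be brought back, so do not overshoot, and leave the orange tester alone.

Things in the scene. Friction and masses are not known exactly. Their poses are not given: they have to be found in the camera images.
- blue_bar (a point): white dot on the blue grip bar, an upright plastic bar 50 mm long, 14 mm thick and 40 mm tall (top 88 mm above the table) on top of the blue tester's ratchet wheel, turning with it about the tester's vertical axis. The dot is on the bar's top, 19 mm from that axis; its x axis points along the bar away from the axis, z up. The bar starts at any angle and stays where it is left.
- blue_tester: white round base 184 mm across, 24 mm high, fixed; origin at its underside on the axis, x axis towards the middle of the green sector on its rim. On it a black dial (132 mm across, top at 31 mm) with a brass pawl (to 42 mm high, 30 to 60 mm from the axis) on the steel ratchet wheel (72 mm across; blue collar on it to 50 mm high). The bar is centred on the axis.
- blue_pointer (a joint): angle of the dial's red pointer (a strip to 86 mm from the axis), rad: 0 = middle of the green sector, which reaches 0.24 either way; anticlockwise from above positive. Starts at -1.0 to -0.7. The bar turns loose clockwise (0.02 N m); anticlockwise it takes up 0 to 15 degrees of slack, then carries dial and pointer (0.08 N m). The pointer stays where it is left.
- orange_bar (a point): white dot on the orange grip bar of a second tester of the same build and size, which must be left alone: on the bar's top, 88 mm above the table, 19 mm from its turning axis; x axis along the bar away from the axis, z up.
Things that resemble listed ones, but are neither listed nor needed, are in the scene too. What is shaped like the blue_tester but pink or purple is not meant.

How it is judged:
By the outcome, as a careful person would: the job done as asked, in the order asked, and still so for the second after the job is handed in, with the robot touching nothing.
It also fails if it takes over 38 s, if anything falls off the work surface, if the arm or the gripper's body presses on something with over 40 N, if the wrist force passes 120 N, or if a joint passes its speed limit or range.

## Working session

There is one attempt and no reset: what is moved stays moved. The work goes in short steps, Python scripts to look and compute and a tool call to move; the robot and the scene stay as the last step left them, time stands still between calls to the robot, and variables do not carry over. Pictures are saved under pics/ and viewed, at most 10 in all, crops included, and the job is handed in when it is done.

Besides the shell and the picture viewer there is one more tool, called after "Emit:" as a command line: name --argument value ..., lists and objects as JSON in quotes. move_arm: Moves the arm, as the interface text tells. Its arguments: {"type":"object","properties":{"targets":{"type":"array"}},"required":["targets"]}

```bash
mkdir -p pics
cat > h.py <<'E'
from plant import env, imaging
import numpy as np, cv2
def snap(n,f):
    c=imaging.camera(n); np.savez('pics/'+f+'.npz',**{k:np.array(c[k]) for k in c}); cv2.imwrite('pics/'+f+'.png',c['pixels'][:,:,::-1]); return c
def load(f): return np.load('pics/'+f+'.npz')
def rot(c):
    a=np.array(c['attitude'],float)
    if a.shape==(3,3): return a
    from scipy.spatial.transform import Rotation as R
    return R.from_euler('xyz',a,degrees=True).as_matrix() if a.size==3 else None
def ray(c,u,v):
    K=np.array(c['intrinsics']);k=float(c['k1'])
    p=cv2.undistortPoints(np.array([[[u,v]]],float),K,np.array([k,0,0,0.]))[0,0]
    return rot(c)@np.array([p[0],-p[1],-1])
def at(c,u,v,z):
    d=ray(c,u,v);o=np.array(c['origin']);return o+d*(z-o[2])/d[2]
E
python3 - <<'E'
from h import *
for n in ('top','scene'):
    c=snap(n,n+'1'); print(n,c['origin'],c['attitude'],c['intrinsics'],c['k1'])
a=cv2.imread('pics/top1.png');cv2.imwrite('pics/top1b.png',cv2.resize(a,(800,600),interpolation=cv2.INTER_CUBIC))
print(env.get_state())
E
```

```text
top [ 0.27594425 -0.10564321  1.19147977] [ 10.42250735   1.21604459 -91.53390856] [[464.87662358   0.         261.34114894]
 [  0.         464.87662358 198.24415015]
 [  0.           0.           1.        ]] -0.012676143898957904
scene [ 0.91478006 -0.53712833  0.82119727] [41.21638162  0.38956817 44.36393291] [[377.67901873   0.         261.35690195]
 [  0.         377.67901873 189.33865671]
 [  0.           0.           1.        ]] 0.008756221036202267
{'clock': 0.1, 'joint_positions': array([ 6.61087864e+01,  1.87293541e+01, -1.10857384e+01,  6.02751651e+01,
       -1.23708997e-04,  8.23105060e+01]), 'qvel': array([-0.0451759 , -0.13064452,  0.18529901,  0.00166682, -0.05689134,
       -0.06799631]), 'effort': array([ 1.98591229e-04, -4.44238150e+01,  2.63038802e+01,  7.89052719e-03,
       -1.80993120e-04, -1.81346223e-06]), 'position': array([0.1532481 , 0.52769344, 0.24157018]), 'tool_rot': array([-1.79910537e+02, -1.19542667e-02,  1.63798271e+02]), 'contact_force': array([0.66038713, 0.09805899, 0.37285888]), 'ft_torque': array([ 0.03081958, -0.0475323 ,  0.00956506]), 'grasp_force': 0.0, 'grip_width': 0.08545707602461748}
```

View pics/top1b.png

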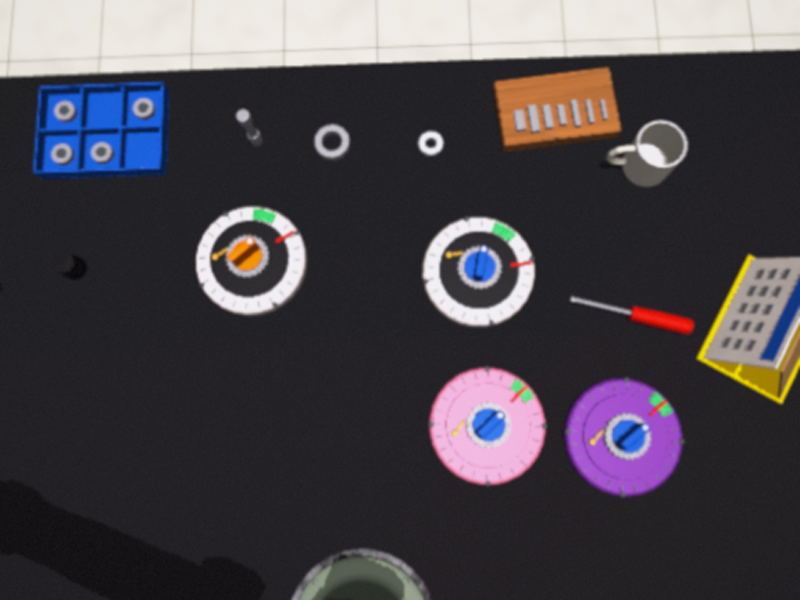

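View pics/scene1.png

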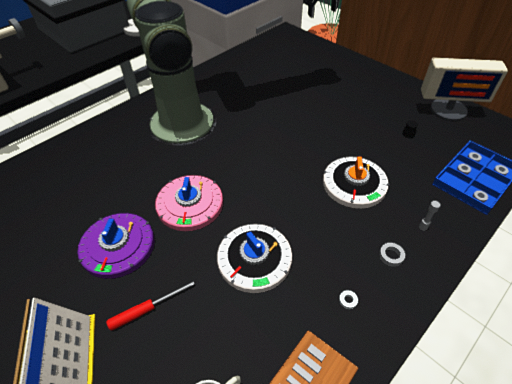

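The top view shows the robot base at the bottom. The blue-barred tester with the white base is at about (479,271) in the 800x600 picture, with its green sector at (503,232) and its pointer at (521,264). The orange tester is at (250,260). I'll enlarge the blue one.

Run:
```python
import cv2
a=cv2.imread('pics/top1.png')[132:216,260:352]
b=cv2.imread('pics/scene1.png')[215:300,205:305]
a=cv2.resize(a,(92*6,84*6),interpolation=cv2.INTER_CUBIC)
cv2.imwrite('pics/c1.png',a)
```

```text
(no output)
```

View pics/c1.png

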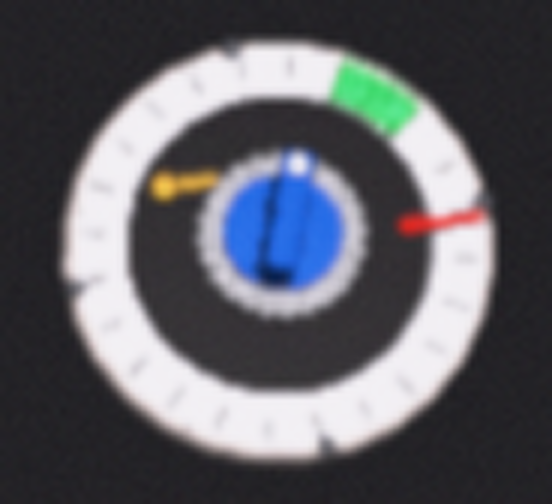

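```bash
cat >> h.py <<'E'
def ang(p,q): return np.degrees(np.arctan2(p[1]-q[1],p[0]-q[0]))
E
python3 - <<'E'
from h import *
from scipy.optimize import least_squares
c=load('top1')
P=lambda x,y,z: at(c,260+(x+.5)/6-.5,132+(y+.5)/6-.5,z)
rim=np.array([P(x,y,.024) for x,y in [(62,240),(494,240),(280,40),(280,461),(130,93),(430,103),(125,400),(438,395)]])
s=least_squares(lambda s:np.hypot(*(rim[:,:2]-s[:2]).T)-s[2],[.5,-.1,.09]);C=s.x;print('C',C,s.fun)
for n,q in dict(dot=(298,164,.088),dotz=(275,275,.088),ptip=(484,215,.032),pin=(405,226,.032),g1=(337,78,.025),g2=(408,122,.025),g3=(345,57,.025),g4=(418,103,.025)).items():
    p=P(*q);print(n,p,ang(p,C),np.hypot(*(p[:2]-C[:2])))
E
```

```text
C [ 0.55424246 -0.20279423  0.09293915] [-5.42871235e-04  2.60222155e-07 -5.45357368e-05 -2.28979327e-04
  4.30542307e-04 -1.38037041e-04  3.77449580e-04  1.56171231e-04]
dot [ 0.57374612 -0.20749952  0.088     ] -13.563541082299553 0.020063213520493686
dotz [ 0.52766378 -0.19609381  0.088     ] 165.85070101550752 0.0274102525785122
ptip [ 0.56385198 -0.29081685  0.032     ] -83.76963763393077 0.08854561353546969
pin [ 0.56009991 -0.25695712  0.032     ] -83.82773041263728 0.054478695140556956
g1 [ 0.62868607 -0.23194357  0.025     ] -21.383458210849245 0.07994707436223691
g2 [ 0.60794523 -0.2615926   0.025     ] -47.59337043767724 0.0796318844523625
g3 [ 0.63803698 -0.2358652   0.025     ] -21.537536797363376 0.09008446347674896
g4 [ 0.61631022 -0.26635603  0.025     ] -45.68135514242419 0.08883980150223253
```

Emit:
move_arm --targets '[{"dx": -0.589,"dy": -0.59,"dz": 0.06,"spin": -2.5,"grip": 1},{"dx": -0.589,"dy": -0.59,"dz": 0.06,"spin": -2.5,"grip": 1},{"dx": -0.589,"dy": -0.59,"dz": 0.06,"spin": -2.5,"grip": 1},{"dx": -0.589,"dy": -0.59,"dz": 0.06,"spin": -2.5,"grip": 1},{"dx": -0.589,"dy": -0.59,"dz": 0.06,"spin": -2.5,"grip": 1},{"dx": -0.589,"dy": -0.59,"dz": 0.06,"spin": -2.5,"grip": 1},{"dx": -0.589,"dy": -0.59,"dz": 0.06,"spin": -2.5,"grip": 1},{"dx": -0.589,"dy": -0.59,"dz": 0.06,"spin": -2.5,"grip": 1},{"dx": -0.589,"dy": -0.59,"dz": 0.06,"spin": -2.5,"grip": 1},{"dx": -0.589,"dy": -0.59,"dz": 0.06,"spin": -2.5,"grip": 1},{"dx": -0.589,"dy": -0.59,"dz": 0.06,"spin": -2.5,"grip": 1},{"dx": -0.589,"dy": -0.59,"dz": 0.06,"spin": -2.5,"grip": 1},{"dx": -0.589,"dy": -0.59,"dz": 0.06,"spin": -2.5,"grip": 1},{"dx": -0.589,"dy": -0.59,"dz": 0.06,"spin": -2.5,"grip": 1},{"dx": -0.589,"dy": -0.59,"dz": 0.06,"spin": -2.5,"grip": 1},{"dx": -0.589,"dy": -0.59,"dz": 0.06,"spin": -2.5,"grip": 1},{"dx": -0.589,"dy": -0.59,"dz": 0.06,"spin": -2.5,"grip": 1},{"dx": -0.589,"dy": -0.59,"dz": 0.06,"spin": -2.5,"grip": 1}]'

```text
clock: 2.35
position: [0.5543, -0.2018, 0.1827]
tool_rot: [-180.0, 0.0, 166.4]
contact_force: [0.5, 0.8, 0.8]
grip_width: 0.0853
grasp_force: 0.0
```

Run:
```python
from h import *
c=snap('wrist','w1');a=cv2.imread('pics/w1.png');cv2.imwrite('pics/w1b.png',cv2.resize(a,(800,600),interpolation=cv2.INTER_CUBIC))
s=env.get_state();print(s['clock'],s['position'],s['tool_rot'],s['joint_positions'])
```

```text
2.4 [ 0.55435937 -0.2019417   0.18265255] [-1.79996554e+02  1.71282955e-02  1.66360107e+02] [-2.71820984e+01  2.53878786e+01 -1.00361565e+01  5.45585059e+01
  6.60345859e-04 -1.35422051e+01]
```

View pics/w1b.png

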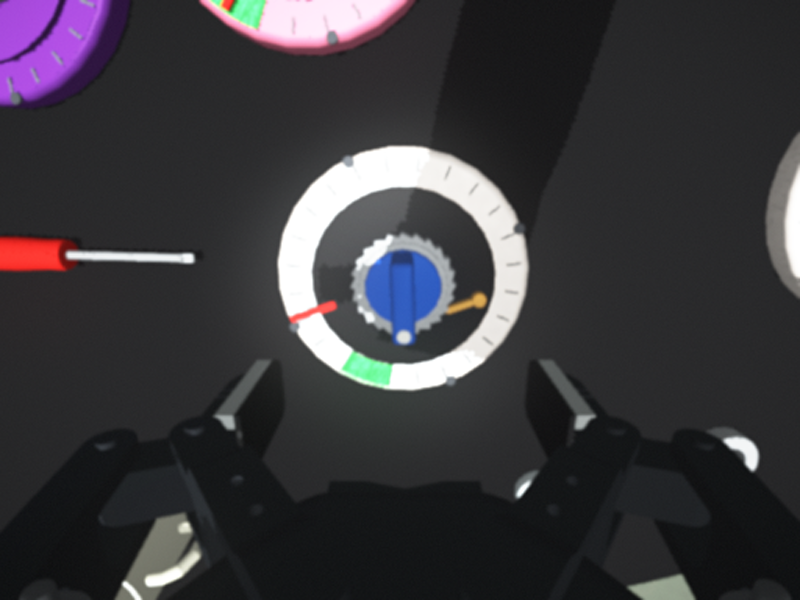

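The wrist view shows the fingers centred on column 403. The bar runs vertically, from its dot at (403,337) to its far end at (402,255). The red pointer's tip is at (291,319) and the green sector is at (367,369).

Run:
```python
from h import *
from scipy.optimize import least_squares
c=load('w1')
P=lambda x,y,z: at(c,(x+.5)*.64-.5,(y+.5)*.64-.5,z)
rim=np.array([P(x,y,.024) for x,y in [(278,268),(528,268),(403,146),(403,390),(315,180),(492,180),(316,357),(491,356)]])
s=least_squares(lambda s:np.hypot(*(rim[:,:2]-s[:2]).T)-s[2],[.5,-.1,.09]);C=s.x;print('C',C)
for n,q in dict(dot=(403,337,.088),far=(402,255,.088),ptip=(291,320,.032),pin=(336,306,.032),g1=(352,351,.025),g2=(392,363,.025),g3=(342,371,.025),g4=(390,387,.025)).items():
    p=P(*q);print(n,p,ang(p,C),np.hypot(*(p[:2]-C[:2])))
```

```text
C [ 0.55587804 -0.2036965   0.09112487]
dot [ 0.57505226 -0.20822592  0.088     ] -13.29100517214187 0.019701934299980337
far [ 0.52738338 -0.19720145  0.088     ] 167.159425176426 0.029225521690123483
ptip [ 0.56532299 -0.28992925  0.032     ] -83.7493869515046 0.08674845271616728
pin [ 0.5627499  -0.25494889  0.032     ] -82.36338940993805 0.051711025241557705
g1 [ 0.60211811 -0.25494124  0.025     ] -47.93886627510166 0.06902294843593342
g2 [ 0.61896345 -0.22779308  0.025     ] -20.905229879101743 0.06753084146191843
g3 [ 0.61652006 -0.26705108  0.025     ] -46.25320478554575 0.08769981398228387
g4 [ 0.63861014 -0.23435303  0.025     ] -20.33227460201956 0.08822937512216676
```

Emit:
move_arm --targets '[{"dx": -0.0015,"dy": -0.0012,"dz": 0.03,"spin": 0,"grip": 1},{"dx": -0.0015,"dy": -0.0012,"dz": 0.06,"spin": 0,"grip": 1},{"dx": -0.0015,"dy": -0.0012,"dz": 0.085,"spin": 0,"grip": 1},{"dx": -0.0015,"dy": -0.0012,"dz": 0.1,"spin": 0,"grip": 1},{"dx": -0.0015,"dy": -0.0012,"dz": 0.114,"spin": 0,"grip": 1},{"dx": -0.0015,"dy": -0.0012,"dz": 0.114,"spin": 0,"grip": 1},{"dx": -0.0015,"dy": -0.0012,"dz": 0.114,"spin": 0,"grip": 0.5},{"dx": -0.0015,"dy": -0.0012,"dz": 0.114,"spin": 0,"grip": 0.3},{"dx": -0.0015,"dy": -0.0012,"dz": 0.114,"spin": 0,"grip": 0},{"dx": -0.0015,"dy": -0.0012,"dz": 0.114,"spin": 0,"grip": 0},{"dx": -0.0015,"dy": -0.0012,"dz": 0.114,"spin": 0,"grip": 0},{"dx": -0.0015,"dy": -0.0012,"dz": 0.114,"spin": 0,"grip": 0},{"dx": -0.0015,"dy": -0.0012,"dz": 0.114,"spin": 0,"grip": 0},{"dx": -0.0015,"dy": -0.0012,"dz": 0.114,"spin": 0,"grip": 0}]'

```text
clock: 4.15
position: [0.5561, -0.2036, 0.0688]
tool_rot: [179.9, 0.1, 166.3]
contact_force: [0.7, 4.3, 5.6]
grip_width: 0.0134
grasp_force: 59.3
```

Run:
```python
from h import *
s=env.get_state();print({k:np.round(s[k],3) for k in s})
```

```text
{'clock': np.float64(4.15), 'joint_positions': array([-27.293,  32.422, -17.047,  40.498,   0.092, -13.624]), 'qvel': array([-0.04 ,  0.033,  0.055, -0.049, -0.092, -0.002]), 'effort': array([-2.6490e+00, -4.8831e+01,  2.0847e+01, -6.5700e-01, -1.1960e+00,
        1.0000e-02]), 'position': array([ 0.556, -0.204,  0.069]), 'tool_rot': array([1.79918e+02, 5.40000e-02, 1.66332e+02]), 'contact_force': array([0.695, 4.304, 5.604]), 'ft_torque': array([ 0.899, -0.142,  0.016]), 'grasp_force': np.float64(59.304), 'grip_width': np.float64(0.013)}
```

Gripped, with small side forces. Next I turn the bar clockwise by 55°.

Emit:
move_arm --targets '[{"dx": 0,"dy": 0,"dz": 0,"spin": 3,"grip": 0},{"dx": 0,"dy": 0,"dz": 0,"spin": 8,"grip": 0},{"dx": 0,"dy": 0,"dz": 0,"spin": 14,"grip": 0},{"dx": 0,"dy": 0,"dz": 0,"spin": 20,"grip": 0},{"dx": 0,"dy": 0,"dz": 0,"spin": 26,"grip": 0},{"dx": 0,"dy": 0,"dz": 0,"spin": 32,"grip": 0},{"dx": 0,"dy": 0,"dz": 0,"spin": 38,"grip": 0},{"dx": 0,"dy": 0,"dz": 0,"spin": 44,"grip": 0},{"dx": 0,"dy": 0,"dz": 0,"spin": 50,"grip": 0},{"dx": 0,"dy": 0,"dz": 0,"spin": 54,"grip": 0},{"dx": 0,"dy": 0,"dz": 0,"spin": 56,"grip": 0},{"dx": 0,"dy": 0,"dz": 0,"spin": 56,"grip": 0},{"dx": 0,"dy": 0,"dz": 0,"spin": 56,"grip": 0}]'

```text
clock: 5.78
position: [0.5567, -0.203, 0.0688]
tool_rot: [179.8, -0.1, 110.4]
contact_force: [2.0, 6.3, 4.6]
grip_width: 0.0133
grasp_force: 59.2
```

Run:
```python
from h import *
c=snap('wrist','w2');a=cv2.imread('pics/w2.png');cv2.imwrite('pics/w2b.png',cv2.resize(a,(800,600),interpolation=cv2.INTER_CUBIC))
snap('top','t2');snap('scene','s2')
a=cv2.imread('pics/t2.png')[122:222,250:362];b=cv2.imread('pics/s2.png')[200:300,200:312]
cv2.imwrite('pics/ts2.png',cv2.resize(np.hstack([a,b]),None,fx=3.5,fy=3.5,interpolation=cv2.INTER_CUBIC))
```

```text
(no output)
```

View pics/ts2.png

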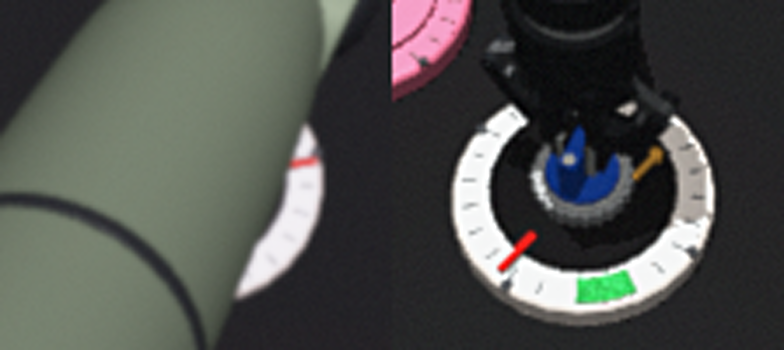

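View pics/w2b.png

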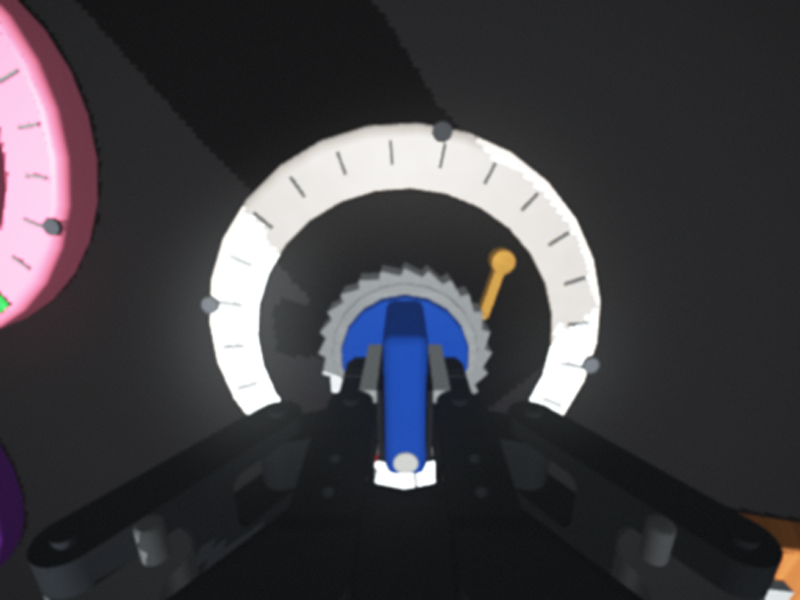

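The wrist view shows the bar (dot at 404,462) still square between the pads. In the scene crop the red pointer, with its tip at about (502,268), still stands clear of the green sector at (606,287). I'll measure this from the scene camera.

```bash
cat >> h.py <<'E'
C=np.array([.5555,-.2034])
def meas(c):
    h=cv2.cvtColor(np.array(c['pixels']),cv2.COLOR_RGB2HSV).astype(int);o=[]
    for m,z in ((((h[...,0]<8)|(h[...,0]>172))&(h[...,1]>150)&(h[...,2]>90),.032),((abs(h[...,0]-65)<15)&(h[...,1]>100)&(h[...,2]>90),.025)):
        p=np.array([at(c,u,v,z) for v,u in np.argwhere(m)])
        r=np.hypot(*(p[:,:2]-C).T);p=p[(r>.05)&(r<.092)]
        a=np.degrees(np.arctan2(p[:,1]-C[1],p[:,0]-C[0]))
        o.append(np.round([len(a),a.mean(),a.min(),a.max(),np.median(np.hypot(*(p[:,:2]-C).T))],3))
    print('red',o[0],'green',o[1],'diff',o[0][1]-o[1][1])
E
python3 - <<'E'
from h import *
for f in ('top1','scene1','s2'): meas(load(f))
E
```

```text
red [ 1.7000e+01 -8.4892e+01 -8.7750e+01 -8.1608e+01  5.9000e-02] green [ 8.3000e+01 -3.4179e+01 -4.5972e+01 -2.2022e+01  7.8000e-02] diff -50.712999999999994
red [ 4.0000e+01 -8.5031e+01 -8.9412e+01 -8.1462e+01  6.4000e-02] green [ 1.0100e+02 -3.3945e+01 -4.6644e+01 -2.1237e+01  7.8000e-02] diff -51.086000000000006
red [ 4.0000e+01 -8.5031e+01 -8.9412e+01 -8.1462e+01  6.4000e-02] green [ 1.0100e+02 -3.3945e+01 -4.6644e+01 -2.1237e+01  7.8000e-02] diff -51.086000000000006
```

The pointer hasn't moved: the scene reading is the same before and after. It has about 50° to go plus slack, so I turn anticlockwise 45° first.

Emit:
move_arm --targets '[{"dx": 0,"dy": 0,"dz": 0,"spin": -2,"grip": 0},{"dx": 0,"dy": 0,"dz": 0,"spin": -5,"grip": 0},{"dx": 0,"dy": 0,"dz": 0,"spin": -9,"grip": 0},{"dx": 0,"dy": 0,"dz": 0,"spin": -13,"grip": 0},{"dx": 0,"dy": 0,"dz": 0,"spin": -17,"grip": 0},{"dx": 0,"dy": 0,"dz": 0,"spin": -21,"grip": 0},{"dx": 0,"dy": 0,"dz": 0,"spin": -25,"grip": 0},{"dx": 0,"dy": 0,"dz": 0,"spin": -29,"grip": 0},{"dx": 0,"dy": 0,"dz": 0,"spin": -33,"grip": 0},{"dx": 0,"dy": 0,"dz": 0,"spin": -37,"grip": 0},{"dx": 0,"dy": 0,"dz": 0,"spin": -41,"grip": 0},{"dx": 0,"dy": 0,"dz": 0,"spin": -44,"grip": 0},{"dx": 0,"dy": 0,"dz": 0,"spin": -45,"grip": 0},{"dx": 0,"dy": 0,"dz": 0,"spin": -45,"grip": 0},{"dx": 0,"dy": 0,"dz": 0,"spin": -45,"grip": 0}]'

```text
clock: 7.8
position: [0.5562, -0.2034, 0.0688]
tool_rot: [179.9, 0.0, 155.3]
contact_force: [1.2, 4.8, 5.4]
grip_width: 0.0132
grasp_force: 59.3
```

Run:
```python
from h import *
meas(snap('scene','s3'))
s=env.get_state();print(s['tool_rot'],s['contact_force'],s['ft_torque'])
```

```text
red [ 28.    -46.742 -49.727 -44.575   0.062] green [ 9.1000e+01 -3.2658e+01 -4.6367e+01 -2.1237e+01  7.8000e-02] diff -14.083999999999996
[1.79887807e+02 3.43772003e-02 1.55334937e+02] [0.20842095 5.68721621 5.08196955] [ 0.93767574 -0.09051203 -0.02132009]
```

Emit:
move_arm --targets '[{"dx": 0,"dy": 0,"dz": 0,"spin": -2,"grip": 0},{"dx": 0,"dy": 0,"dz": 0,"spin": -5,"grip": 0},{"dx": 0,"dy": 0,"dz": 0,"spin": -8,"grip": 0},{"dx": 0,"dy": 0,"dz": 0,"spin": -11,"grip": 0},{"dx": 0,"dy": 0,"dz": 0,"spin": -12.5,"grip": 0},{"dx": 0,"dy": 0,"dz": 0,"spin": -12.5,"grip": 0},{"dx": 0,"dy": 0,"dz": 0,"spin": -12.5,"grip": 0}]'

```text
clock: 8.72
position: [0.5562, -0.2036, 0.0688]
tool_rot: [179.9, 0.1, 167.8]
contact_force: [0.6, 4.9, 6.4]
grip_width: 0.0133
grasp_force: 59.3
```

Run:
```python
from h import *
meas(snap('scene','s4'))
```

```text
red [ 34.    -34.062 -37.656 -30.282   0.063] green [ 8.4000e+01 -3.3965e+01 -4.6644e+01 -2.1237e+01  7.9000e-02] diff -0.0969999999999942
```

Centred. Next I open the gripper and retreat straight up.

Emit:
move_arm --targets '[{"dx": 0,"dy": 0,"dz": 0,"spin": 0,"grip": 0.3},{"dx": 0,"dy": 0,"dz": 0,"spin": 0,"grip": 0.6},{"dx": 0,"dy": 0,"dz": 0,"spin": 0,"grip": 0.8},{"dx": 0,"dy": 0,"dz": 0,"spin": 0,"grip": 0.8},{"dx": 0,"dy": 0,"dz": 0,"spin": 0,"grip": 0.8},{"dx": 0,"dy": 0,"dz": -0.02,"spin": 0,"grip": 0.8},{"dx": 0,"dy": 0,"dz": -0.06,"spin": 0,"grip": 0.8},{"dx": 0,"dy": 0,"dz": -0.1,"spin": 0,"grip": 0.8},{"dx": 0,"dy": 0,"dz": -0.14,"spin": 0,"grip": 0.8},{"dx": 0,"dy": 0,"dz": -0.15,"spin": 0,"grip": 0.8},{"dx": 0,"dy": 0,"dz": -0.15,"spin": 0,"grip": 0.8},{"dx": 0,"dy": 0,"dz": -0.15,"spin": 0,"grip": 0.8}]'

```text
clock: 10.28
position: [0.5547, -0.2038, 0.2166]
tool_rot: [180.0, -0.2, 167.8]
contact_force: [-0.1, -0.3, -0.5]
grip_width: 0.0684
grasp_force: 0.0
```

Run:
```python
from h import *
meas(snap('scene','s5'));meas(snap('wrist','w5'))
```

```text
red [ 34.    -34.062 -37.656 -30.282   0.063] green [ 8.4000e+01 -3.3965e+01 -4.6644e+01 -2.1237e+01  7.9000e-02] diff -0.0969999999999942
red [ 8.9000e+01 -3.4366e+01 -3.7565e+01 -3.1046e+01  6.3000e-02] green [ 2.3000e+02 -3.4565e+01 -4.6983e+01 -2.1724e+01  7.9000e-02] diff 0.19899999999999807
```

View pics/w5.png

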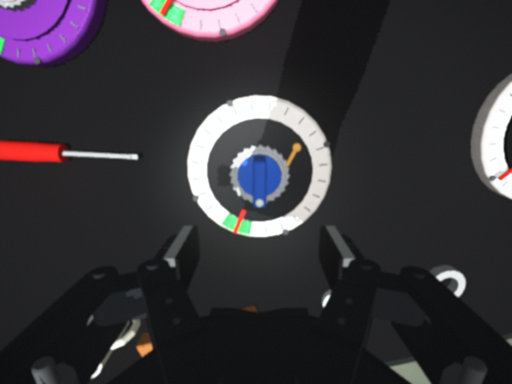

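The red pointer (238,222) sits in the middle of the green sector, and the gripper is clear of the tester.

```bash
python3 -c "
from plant import env
print(env.job_done())"
```

```text
the job is handed in; nothing more can be done
None
```

Job done and handed in: I turned the blue bar 56° clockwise with the pointer standing still, then back anticlockwise, leaving the red pointer within about 0.2° of the middle of the green sector; the orange tester was not touched, and the clock read about 10.4 s of the 38 s allowed.

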